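# Add a slotted weight to the hanger

## Robot

A 6-joint arm with a two-finger parallel gripper is mounted at the origin on the work surface. World frame = base frame: x ahead of the robot, y to its left, z up, the work surface at z = 0. Lengths are in m, angles in degrees, forces in N, time in s.
With the tool pointing down it reaches from about 0.325 to 0.75 m from the base axis. Payload 7.6 kg.
Tool frame: the origin (TCP) lies at the very end of the fingers, on their centre line; the grasp point (between the pads) lies 19 mm behind it; y points along the fingers, z is the direction in which the jaws open and shut, and the axes are right-handed (so a half turn about y gives the same grasp; the last joint's range is limited). The gripper opens to 85 mm and grips with 20 to 120 N. Pads are 22 mm wide; open, the fingers measure 114 mm over their backs; the gripper's body (76 mm by 85 mm) begins 54 mm behind the grasp point. The pads swing forward as they close: fully open they stand 13 mm farther back than shut.
Start: joints at [71.316, 2.991, 80.254, -0, 96.75, -4.028], TCP at [0.133, 0.508, 0.231] pointing down, gripper open.
Joint ranges: [-166.34, 166.34], [-52.06, 124.39], [6.96, 135.62], [-60.46, 240.46], [14.63, 156.25], [-167.68, 167.68]. Speed limits (degrees/s): [147.25, 147.25, 172.46, 180, 180, 180].

## Interface

Orientations are given as [roll, pitch, yaw] about the fixed x, y, z axes, in that order (R = Rz(yaw) Ry(pitch) Rx(roll)).
In Python, from workcell import arm gives the robot as it stands.
- The arm moves only by the shell command python3 -m creep 'ROWS'. ROWS is JSON, a list of rows, each an object of numbers: "dx", "dy", "dz": the shift along the tool's x, y, z in m; "rx", "ry", "rz": the turn, a rotation vector about the tool's x, y, z in degrees; "claw": the finger opening in m, from 0 to 0.0854. In form: [{"dx": .., "dy": .., "dz": .., "rx": .., "ry": .., "rz": .., "claw": ..}, ...]. A call has 1 to 20 rows; each row is the pose to reach, as a shift and turn from the pose commanded when the call began, along the tool's axes at that moment; what a row does not reach only later rows make up. A row lasts 1/8 s, in which the tool goes at most 62.5 mm and 10.7 degrees, less where a joint would pass 70% of its speed; a pose out of reach is approached as far as the arm can. A call with a gripper value outside its range is refused whole. The fingers move at their own pace and stop on an object; the grip force is fixed at half the most. Time passes only in rows, so rows that repeat a pose let the fingers close. It gives the time, the measured TCP pose, the force and the opening at its end, in the units of the state.
- arm.state(): the state, without advancing time (a new reading comes with each control period).
- arm.snapshot(name): name is "scene" or "top"; returns (picture, depth): 480x640x3 uint8, blue, green, red; 480x640 float32, m along the optical axis (not along the pixel's ray), 0 where there is no reading.
- arm.get_calibration(name): a dict with "intrinsics" (3x3 intrinsics, pixels), "dist_coeffs" ([k1, k2, p1, p2, k3] as OpenCV has them; the pictures are not rectified), "rvec" (rotation vector, rad) and "tvec" (3), from world to camera coordinates, as OpenCV has them. Camera axes: x right, y down, z forward; pixel columns grow to the right and rows downward; lengths in m; the calibration is good to about 2 mm. A picture is of the moment at which its call begins. get_calibration takes no time and is no camera call.
- arm.finish_job(): hands the job in, once; it reports no verdict.
The state is a dict: "time_s": time; "joint_pos": joint angles; "joint_velocities": joint speeds; "joint_efforts": joint torques, N m; "position": TCP position; "tool_rot": TCP orientation; "force": force on the tool from outside, world axes, zero at the start; "moment": the same for the moment, N m; "grip_width": finger opening in m.
Only numpy, scipy, OpenCV 4.12 (cv2) and the standard library are available. Lean on these libraries where they do the work, as an engineer would, in place of code of your own. Each camera call takes 0.05 s, during which the arm holds its last target.

## Task

Pull open the top drawer of the blue cabinet by its handle, take out the brass slotted weight and slide it sideways onto the stem of the weight hanger, so that it sits flat on the red weight, pushed fully home on the stem, with its slot facing at least a quarter turn away from the red weight's slot. The red weight must stay home and flat on the pan, the steel weight stays in the drawer (which may be left open), and leave the wrench, spray can, mug, tape and wooden offcut where they are.

Things in the scene. Friction and masses are not known exactly. Their poses are not given: they have to be found in the camera images.
- drawer (a joint): slide of the top drawer (m): 0 shut, grows as it comes out along -x of drawer_handle (towards the robot), stop at 0.18, starts 0 to 0.02; resists with a few newtons and stays where left. The weights' centres lie 65 to 80 mm behind the cabinet's front face, so 0.13 uncovers them wholly
- drawer_handle (a point): middle of the handle: level round steel bar 12 mm thick, 120 mm long, 45 mm in front of the drawer's front, post near each end. Axes of the cabinet: +x into it (drawer opens along -x), y along the bar, z up. 115 mm above the bench; the front's upper edge is 24 mm, the cabinet's top 35 mm above the bar (blue cabinet 260 deep, 320 wide; a 40 mm high bin on the back 80 mm of its top)
- drawer_floor (a point): centre of the drawer's inner floor, 88 mm above the bench; axes as the handle. Inside, the drawer is 278 mm wide (y), 208 mm long (x), its side walls reach 38 mm and its front 51 mm above this floor
- brass_weight_center (a point): centre (half-way up) of the brass weight: disc 64 mm across, 24 mm thick, with a 14 mm wide slot from the rim to 5 mm past the centre, open on one side. 0.3 to 0.6 kg. +x points along the slot to its open mouth, z is the disc's axis. It lies flat on the drawer's floor to the left or right of the steel one, mouth towards the back of the cabinet (within 0.5 rad)
- brass_weight_mouth (a point): point at the mouth of the brass weight's slot, on the rim, 32 mm from its centre, half-way up
- red_weight_center (a point): centre (half-way up) of the red weight already on the hanger: same shape, about 0.4 kg, loose, lying flat on the pan round the stem; +x axis towards the open mouth of its slot, which may face any way
- steel_weight_center (a point): centre (half-way up) of the steel-coloured weight, same shape, lying flat in the drawer beside the brass one, about 120 mm from it; it stays there
- hanger_pan (a point): weight hanger fixed to the bench: stem's axis at the top of the round black pan (62 mm across), 60 mm above the bench; z up. Steel stem 8 mm thick rises 68 mm from here to a yellow knob 22 mm across, 10 mm thick, too wide for a slot: a weight goes on sideways between the red weight's top (24 mm above here) and the knob's underside (68 mm), then is lowered. Green foot 90 x 90 x 25 mm
- wrench: a steel wrench 180 mm long lying on the bench (bystander)
- spray_can: a green-labelled spray can, 60 mm across, 150 mm tall, standing (bystander; origin at the centre of its underside)
- mug: a blue mug, 80 mm across, 90 mm tall, standing (bystander; origin at the centre of its underside)
- tape: a roll of orange tape, 100 mm across, 30 mm tall, lying flat (bystander; origin at the centre of its underside)
- offcut: a wooden offcut 140 x 70 x 35 mm, lying flat (bystander; origin at the centre of its underside)

How it is judged (in metres and radians):
On the way:
1. the top drawer is pulled open (at least 0.10 m) (value of joint drawer above 0.1 m), for 0.2 s.
At the end, for the whole second after the job is handed in: Brass weight level (0.08 rad) on the red one, red level on the pan, both centres within 10 mm of the stem axis and at 36 and 12 mm (+-5) above the pan; brass slot mouth under 16 mm ahead of the red centre along the red slot (slots about 60 degrees or more apart); steel weight flat in the drawer (horizontal distance between each of brass_weight_center, red_weight_center and hanger_pan below 0.01 m and z of brass_weight_center in the frame of hanger_pan between 0.031 and 0.041 m and angle between each of brass_weight_center, red_weight_center's own z axis and vertical below 0.08 rad and z of red_weight_center in the frame of hanger_pan between 0.007 and 0.017 m and x of brass_weight_mouth in the frame of red_weight_center below 0.016 m and z of steel_weight_center in the frame of drawer_floor between 0.005 and 0.02 m and x of steel_weight_center in the frame of drawer_floor between -0.11 and 0.11 m and y of steel_weight_center in the frame of drawer_floor between -0.145 and 0.145 m); the robot touches nothing.
It fails at once if another thing on the bench (wrench, spray can, mug, tape, offcut) is pushed more than 40 mm from its place (distance of any of wrench, spray_can, mug, tape, offcut from where it was at the start of the episode above 0.04 m).
It also fails if it takes over 64 s, if anything falls off the work surface, if the arm or the gripper's body presses on something with over 40 N, if the wrist force passes 120 N, or if a joint passes its speed limit or range.

## Working session

There is one attempt and no reset: what is moved stays moved. The work goes in short steps, Python scripts to look and compute and a shell command to move; the robot and the scene stay as the last step left them, time stands still between calls to the robot, and variables do not carry over. Pictures are saved under pics/ and viewed, and the job is handed in when it is done.

```bash
ls; mkdir -p pics; python3 - <<'E'
from workcell import arm
import cv2
s=arm.state();print({k:s[k] for k in s})
for n in("scene","top"):
    p,d=arm.snapshot(n);cv2.imwrite(f"pics/{n}0.png",p)
    import numpy as np;np.save(f"pics/{n}0.npy",d)
    c=arm.get_calibration(n);print(n,c)
E
```

```text
pics
{'time_s': 0.0, 'joint_pos': array([ 7.13145740e+01,  3.02819024e+00,  8.03129783e+01, -5.44846219e-04,
        9.67498409e+01, -4.02842561e+00]), 'joint_velocities': array([-0.0861277 ,  0.022691  , -0.04435591, -0.05572695,  0.10427647,
       -0.05294455]), 'joint_efforts': array([-2.07228450e-04, -3.81668615e+01, -3.60188556e+01, -7.27685483e-05,
        6.10143135e-03, -1.77563061e-05]), 'position': array([0.13273007, 0.50763312, 0.23046392]), 'tool_rot': array([-9.00908227e+01,  5.85370746e-03, -1.46570687e+01]), 'force': array([ 0.46120818,  0.17069907, -0.37974089]), 'moment': array([ 0.00048095,  0.01434863, -0.02509726]), 'grip_width': 0.08496506006928685}
scene {'intrinsics': array([[605.330695  ,   0.        , 321.31332544],
       [  0.        , 605.330695  , 241.29595613],
       [  0.        ,   0.        ,   1.        ]]), 'dist_coeffs': array([-0.03331841,  0.        ,  0.        ,  0.        ,  0.        ]), 'rvec': array([ 2.19139489,  1.0575519 , -0.41545404]), 'tvec': array([-0.35841806, -0.25280372,  1.8654532 ])}
top {'intrinsics': array([[611.90069373,   0.        , 321.88067127],
       [  0.        , 611.90069373, 236.13146248],
       [  0.        ,   0.        ,   1.        ]]), 'dist_coeffs': array([0.01230654, 0.        , 0.        , 0.        , 0.        ]), 'rvec': array([ 2.17338307, -2.1230075 ,  0.17215129]), 'tvec': array([-0.01556083,  0.56599178,  1.64570992])}
```

View pics/scene0.png

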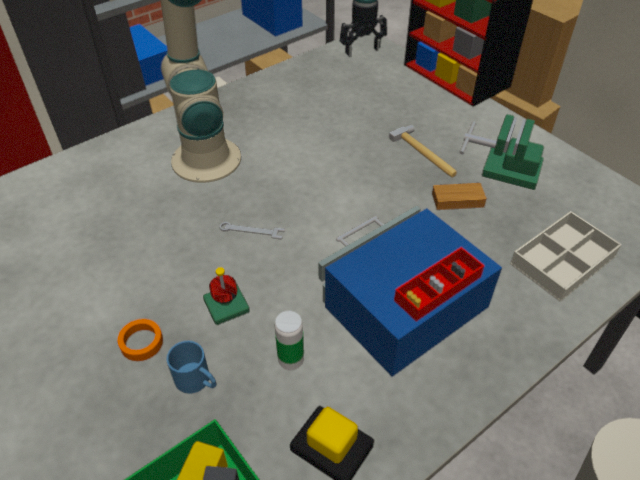

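View pics/top0.png

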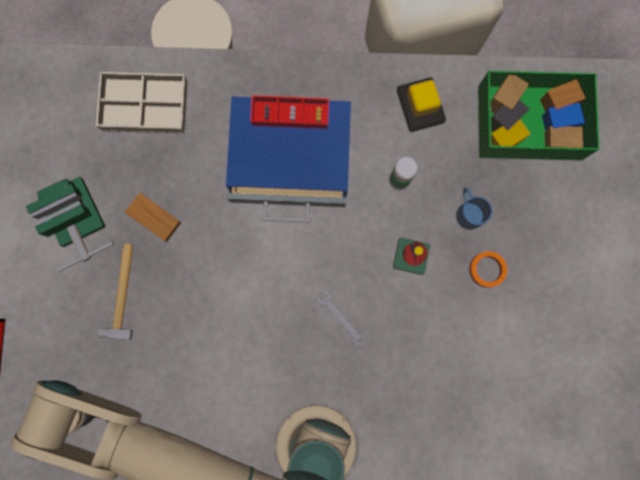

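The scene view shows the handle at about (360,232), the hanger at (222,290), the spray can at (289,338) and the wrench at (252,230). In the top view the handle is at (286,212), the hanger at (412,255), the can at (404,172) and the wrench at (342,318).

```bash
cat > h.py <<'E'
from workcell import arm
import cv2, numpy as np
from scipy.spatial.transform import Rotation as R
C={n:arm.get_calibration(n) for n in("scene","top")}
def ray(n,uv):
    c=C[n];K=c["intrinsics"];p=cv2.undistortPoints(np.array([[uv]],float),K,c["dist_coeffs"])[0,0]
    Rm=cv2.Rodrigues(c["rvec"])[0];o=-Rm.T@c["tvec"]
    return o,Rm.T@np.array([p[0],p[1],1.])
def dep(n,uv,d):
    o,v=ray(n,uv);return o+v*d
def atz(n,uv,z):
    o,v=ray(n,uv);return o+v*(z-o[2])/v[2]
def tri(us,ut):
    o1,v1=ray("scene",us);o2,v2=ray("top",ut)
    t=np.linalg.lstsq(np.c_[v1,-v2],o2-o1,rcond=None)[0]
    a=o1+v1*t[0];b=o2+v2*t[1];return (a+b)/2,np.linalg.norm(a-b)
def proj(n,P):
    c=C[n];return cv2.projectPoints(np.array(P,float).reshape(-1,3),c["rvec"],c["tvec"],c["intrinsics"],c["dist_coeffs"])[0][:,0]
def cloud(n,d):
    v,u=np.mgrid[0:480,0:640];c=C[n]
    p=cv2.undistortPoints(np.stack([u,v],-1).reshape(-1,1,2).astype(float),c["intrinsics"],c["dist_coeffs"])[:,0]
    Rm=cv2.Rodrigues(c["rvec"])[0]
    X=np.c_[p,np.ones(len(p))]*d.reshape(-1,1)
    return ((X-c["tvec"])@Rm).reshape(480,640,3)
def crop(img,x,y,w,h,s,name):
    cv2.imwrite("pics/"+name,cv2.resize(img[y:y+h,x:x+w],None,fx=s,fy=s,interpolation=cv2.INTER_CUBIC))
E
python3 - <<'E'
from h import *
s=cv2.imread("pics/scene0.png");t=cv2.imread("pics/top0.png")
a=cv2.resize(s[250:330,190:260],None,fx=5,fy=5,interpolation=cv2.INTER_CUBIC)
b=cv2.resize(t[225:285,380:440],None,fx=6,fy=6,interpolation=cv2.INTER_CUBIC)
b=cv2.copyMakeBorder(b,0,40,0,0,cv2.BORDER_CONSTANT)
cv2.imwrite("pics/hang.png",np.hstack([a,b]))
a=cv2.resize(s[205:285,310:430],None,fx=5,fy=5,interpolation=cv2.INTER_CUBIC)
cv2.imwrite("pics/hs.png",a)
crop(t,220,180,140,60,5,"ht.png")
E
```

```text
(no output)
```

View pics/hang.png

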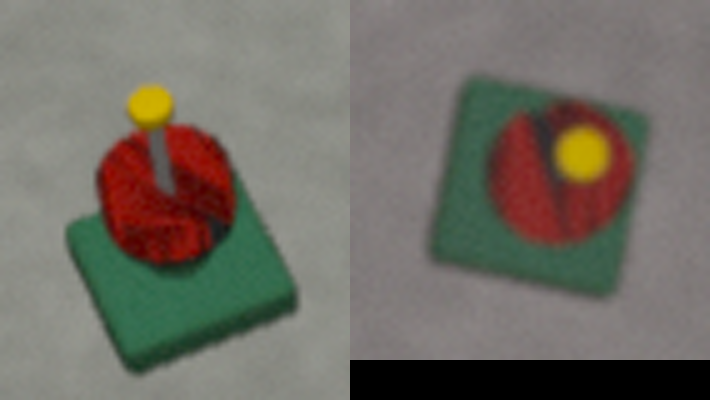

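View pics/hs.png

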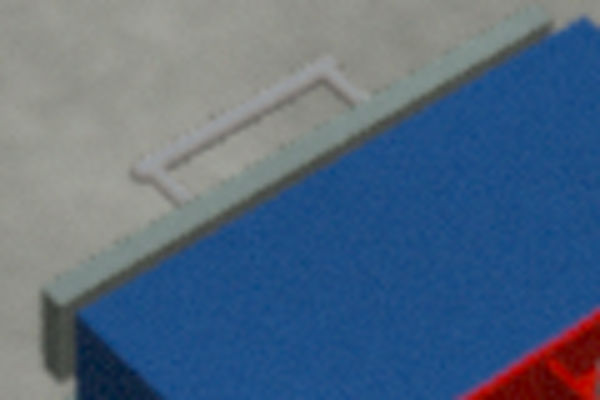

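View pics/ht.png

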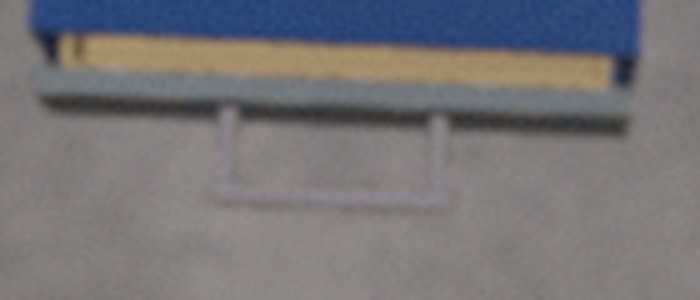

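```bash
python3 - <<'E'
from h import *
np.set_printoptions(precision=4,suppress=True)
# handle ends (crop->px)
L=((310+140/5-.4,205+172/5-.4),(220+224/5-.4,180+190/5-.4))
Rr=((310+330/5-.4,205+62/5-.4),(220+441/5-.4,180+200/5-.4))
# scene left end vs right: which matches
for a in(L,Rr):
  for b in(L,Rr): print("handle",tri(a[0],b[1]))
# knob
print("knob",tri((190+151/5-.4,250+103/5-.4),(380+(582-350)/6-.4,225+154/6-.4)))
d={n:np.load(f"pics/{n}0.npy") for n in("scene","top")}
P=cloud("top",d["top"]);
for nm,uv in dict(knob=(418,250),red=(410,258),foot=(402,265),can=(405,166),cabtop=(290,170),front=(300,198),bar=(286,219)).items(): print(nm,P[uv[1],uv[0]])
# red top fit: points z 0.08..0.088
for n in d:
  Q=cloud(n,d[n]).reshape(-1,3)
  m=(abs(Q[:,2]-.084)<.006)&(np.hypot(*(Q[:,:2]-P[258,410,:2]).T)<.06)
  q=Q[m]; print(n,"red n",m.sum(),np.median(q,0),cv2.minEnclosingCircle(q[:,:2].astype(np.float32)))
  m=(abs(Q[:,2]-.025)<.005)&(np.hypot(*(Q[:,:2]-P[258,410,:2]).T)<.09)
  print("foot",cv2.minAreaRect(Q[m][:,:2].astype(np.float32)))
  m=(abs(Q[:,2]-.138)<.006)&(np.hypot(*(Q[:,:2]-P[258,410,:2]).T)<.06)
  print("knob",m.sum(),np.median(Q[m],0))
# mouth dark spot
print(atz("scene",(190+217/5-.4,250+230/5-.4),.084),atz("top",(380+(543-350)/6-.4,225+128/6-.4),.084))
E
```

```text
handle (array([0.5824, 0.1117, 0.0684]), np.float64(0.101930034810752))
handle (array([0.5975, 0.0353, 0.1161]), np.float64(0.0031048434464810474))
handle (array([0.6009, 0.1523, 0.1216]), np.float64(0.0030522088659186773))
handle (array([0.6173, 0.0718, 0.1787]), np.float64(0.0932408955174056))
knob (array([ 0.5208, -0.2523,  0.1383]), np.float64(0.00018224224576748226))
knob [ 0.5217 -0.2521  0.136 ]
red [ 0.5065 -0.2394  0.0835]
foot [ 0.4939 -0.227   0.0201]
can [ 0.741  -0.2153  0.1527]
cabtop [0.7226 0.086  0.1526]
front [0.6488 0.0579 0.1508]
bar [0.5966 0.0937 0.1275]
scene red n 395 [ 0.5195 -0.2575  0.0829] ((0.5207560658454895, -0.25207093358039856), 0.03398561105132103)
foot ((0.5214623212814331, -0.25316426157951355), (0.08907035738229752, 0.09214583784341812), 79.22769165039062)
knob 59 [ 0.5203 -0.2536  0.1358]
top red n 303 [ 0.5142 -0.2508  0.0838] ((0.5190956592559814, -0.2516976594924927), 0.033033620566129684)
foot ((0.5194551944732666, -0.25120946764945984), (0.0895477905869484, 0.09053482115268707), 78.54774475097656)
knob 44 [ 0.52   -0.2511  0.1382]
[ 0.562 -0.25   0.084] [ 0.5392 -0.2441  0.084 ]
```

```bash
python3 - <<'E'
from h import *
out=[]
for n in("scene","top"):
    im=cv2.imread(f"pics/{n}0.png")
    N=360;g=np.linspace(.045,-.045,N)
    X,Y=np.meshgrid(g,g,indexing="ij") # row: +x up, col: +y left
    uv=proj(n,np.stack([X+.5205,Y-.252,np.full_like(X,.084)],-1)).reshape(N,N,2).astype(np.float32)
    o=cv2.remap(im,uv[...,0],uv[...,1],cv2.INTER_CUBIC)
    cv2.circle(o,(180,180),128,(255,255,255),1);out.append(o)
cv2.imwrite("pics/rect.png",np.hstack(out))
# cabinet edges
P=cloud("top",np.load("pics/top0.npy")).reshape(-1,3)
m=(abs(P[:,2]-.15)<.004)&(P[:,0]>.65)&(abs(P[:,1]-.08)<.25)
print(cv2.minAreaRect(P[m][:,:2].astype(np.float32)))
E
```

```text
((0.7847427725791931, 0.09317560493946075), (0.32013773918151855, 0.2696514129638672), 89.06388092041016)
```

View pics/rect.png

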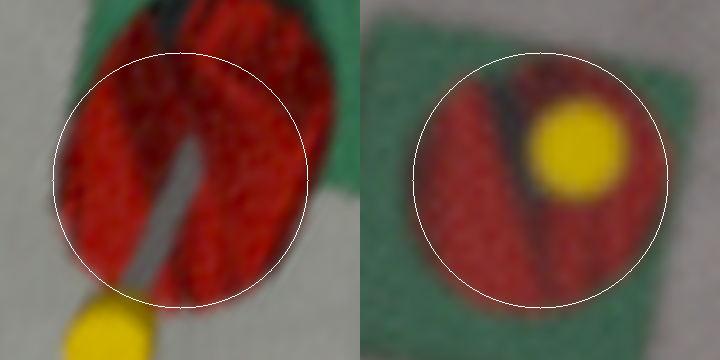

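```bash
cat >> h.py <<'E'
def go(p,yaw):
    s=arm.state();q=R.from_euler("xyz",s["tool_rot"],degrees=True)
    t=R.from_euler("ZX",[yaw,-90],degrees=True)
    dp=q.inv().apply(np.array(p)-s["position"]);rv=(q.inv()*t).as_rotvec(degrees=True)
    print("shift",dp.round(4),"rot",rv.round(2),"dist",np.linalg.norm(dp).round(3))
def st():
    s=arm.state()
    for k in("time_s","joint_pos","position","tool_rot","force","moment","grip_width"):print(k,np.round(s[k],4))
E
python3 -c "
from h import *
go([.598,.094,.20],-91.7)"
```

```text
shift [ 0.5548  0.0309 -0.2825] rot [7.000e-02 7.704e+01 5.000e-02] dist 0.623
```

```bash
python3 -m creep '[{"dx":0.555,"dy":0.031,"dz":-0.2825,"ry":77,"claw":0.035},{"dx":0.555,"dy":0.031,"dz":-0.2825,"ry":77,"claw":0.035},{"dx":0.555,"dy":0.031,"dz":-0.2825,"ry":77,"claw":0.035},{"dx":0.555,"dy":0.031,"dz":-0.2825,"ry":77,"claw":0.035},{"dx":0.555,"dy":0.031,"dz":-0.2825,"ry":77,"claw":0.035},{"dx":0.555,"dy":0.031,"dz":-0.2825,"ry":77,"claw":0.035},{"dx":0.555,"dy":0.031,"dz":-0.2825,"ry":77,"claw":0.035},{"dx":0.555,"dy":0.031,"dz":-0.2825,"ry":77,"claw":0.035},{"dx":0.555,"dy":0.031,"dz":-0.2825,"ry":77,"claw":0.035},{"dx":0.555,"dy":0.031,"dz":-0.2825,"ry":77,"claw":0.035},{"dx":0.555,"dy":0.031,"dz":-0.2825,"ry":77,"claw":0.035},{"dx":0.555,"dy":0.031,"dz":-0.2825,"ry":77,"claw":0.035},{"dx":0.555,"dy":0.031,"dz":-0.2825,"ry":77,"claw":0.035},{"dx":0.555,"dy":0.031,"dz":-0.2825,"ry":77,"claw":0.035}]'
python3 - <<'E'
from h import *
st();go([.5985,.094,.097],-91.7)
p,d=arm.snapshot("scene");crop(p,250,130,200,150,4,"s1.png")
E
```

```text
time_s 0.1
joint_pos [ 7.13149e+01  3.02360e+00  8.03065e+01  3.00000e-04  9.67503e+01
 -4.02990e+00]
position [0.1327 0.5077 0.2306]
tool_rot [-9.00802e+01  6.00000e-03 -1.46551e+01]
force [-0.2744  0.3347  0.3224]
moment [-0.0115  0.0298 -0.0046]
grip_width 0.0855
shift [ 0.5553  0.1339 -0.2822] rot [7.000e-02 7.704e+01 5.000e-02] dist 0.637schema error: expected keys dx, dy, dz, rx, ry, rz, claw
```

View pics/s1.png

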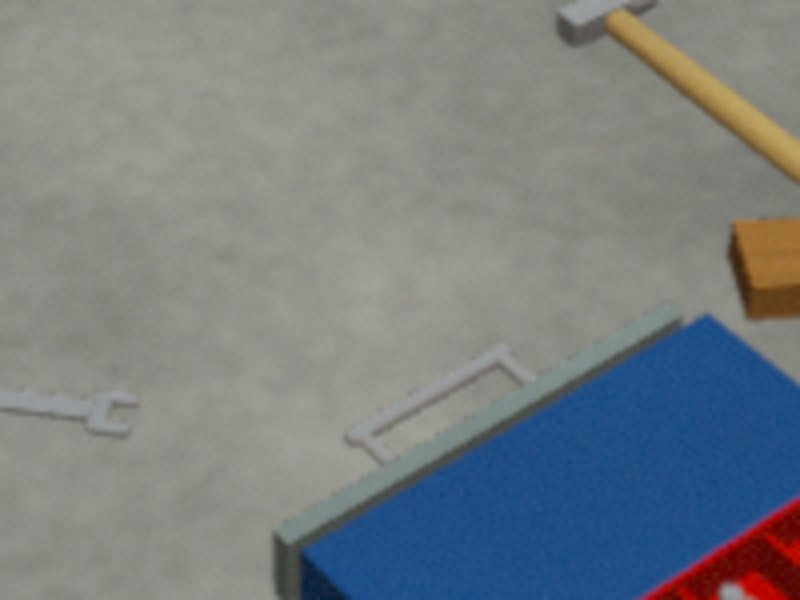

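All keys are required in every row, so the call was refused and the arm hasn't moved; the picture shows the same scene, with the handle at crop (430,395).

```bash
python3 -m creep '[{"dx":0.555,"dy":0.031,"dz":-0.2825,"rx":0,"ry":77,"rz":0,"claw":0.035},{"dx":0.555,"dy":0.031,"dz":-0.2825,"rx":0,"ry":77,"rz":0,"claw":0.035},{"dx":0.555,"dy":0.031,"dz":-0.2825,"rx":0,"ry":77,"rz":0,"claw":0.035},{"dx":0.555,"dy":0.031,"dz":-0.2825,"rx":0,"ry":77,"rz":0,"claw":0.035},{"dx":0.555,"dy":0.031,"dz":-0.2825,"rx":0,"ry":77,"rz":0,"claw":0.035},{"dx":0.555,"dy":0.031,"dz":-0.2825,"rx":0,"ry":77,"rz":0,"claw":0.035},{"dx":0.555,"dy":0.031,"dz":-0.2825,"rx":0,"ry":77,"rz":0,"claw":0.035},{"dx":0.555,"dy":0.031,"dz":-0.2825,"rx":0,"ry":77,"rz":0,"claw":0.035},{"dx":0.555,"dy":0.031,"dz":-0.2825,"rx":0,"ry":77,"rz":0,"claw":0.035},{"dx":0.555,"dy":0.031,"dz":-0.2825,"rx":0,"ry":77,"rz":0,"claw":0.035},{"dx":0.555,"dy":0.031,"dz":-0.2825,"rx":0,"ry":77,"rz":0,"claw":0.035},{"dx":0.555,"dy":0.031,"dz":-0.2825,"rx":0,"ry":77,"rz":0,"claw":0.035},{"dx":0.555,"dy":0.031,"dz":-0.2825,"rx":0,"ry":77,"rz":0,"claw":0.035},{"dx":0.555,"dy":0.031,"dz":-0.2825,"rx":0,"ry":77,"rz":0,"claw":0.035}]'
python3 - <<'E'
from h import *
st();go([.5985,.094,.097],-91.7)
p,d=arm.snapshot("scene");crop(p,250,130,200,150,4,"s2.png")
E
```

```text
time_s: 1.9
position: [0.5978, 0.0952, 0.201]
tool_rot: [-89.9, 0.0, -91.6]
force: [-0.6, -0.5, 0.4]
grip_width: 0.0353
time_s 1.9
joint_pos [5.55220e+00 1.65356e+01 6.85505e+01 8.10000e-03 9.48558e+01 7.12170e+00]
position [0.5978 0.0952 0.201 ]
tool_rot [-8.99434e+01  1.52000e-02 -9.15688e+01]
force [-0.5513 -0.4665  0.4113]
moment [0.0279 0.0056 0.014 ]
grip_width 0.0353
shift [0.0012 0.104  0.0006] rot [-0.06  0.13 -0.02] dist 0.104
```

View pics/s2.png

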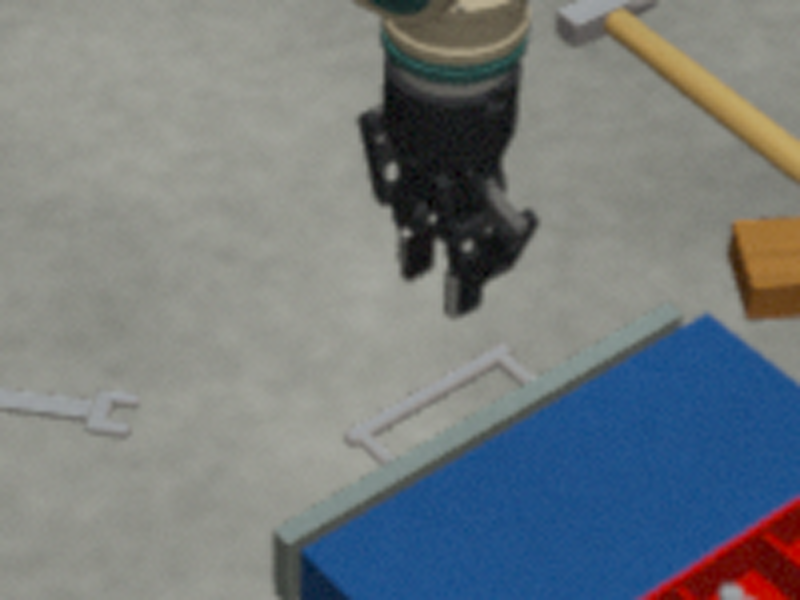

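The gripper's fingers (crop 415–470, 270–310) hang above the handle and straddle the bar line. I'm descending and watching force.

```bash
python3 -m creep '[{"dx":0.001,"dy":0.03,"dz":0.0005,"rx":0,"ry":0,"rz":0,"claw":0.035},{"dx":0.001,"dy":0.06,"dz":0.0005,"rx":0,"ry":0,"rz":0,"claw":0.035},{"dx":0.001,"dy":0.08,"dz":0.0005,"rx":0,"ry":0,"rz":0,"claw":0.035},{"dx":0.001,"dy":0.09,"dz":0.0005,"rx":0,"ry":0,"rz":0,"claw":0.035},{"dx":0.001,"dy":0.1,"dz":0.0005,"rx":0,"ry":0,"rz":0,"claw":0.035},{"dx":0.001,"dy":0.1,"dz":0.0005,"rx":0,"ry":0,"rz":0,"claw":0.035}]'
python3 -m creep '[{"dx":0,"dy":0,"dz":0,"rx":0,"ry":0,"rz":0,"claw":0.0},{"dx":0,"dy":0,"dz":0,"rx":0,"ry":0,"rz":0,"claw":0.0},{"dx":0,"dy":0,"dz":0,"rx":0,"ry":0,"rz":0,"claw":0.0},{"dx":0,"dy":0,"dz":0,"rx":0,"ry":0,"rz":0,"claw":0.0},{"dx":0,"dy":0,"dz":0,"rx":0,"ry":0,"rz":0,"claw":0.0}]'
```

```text
time_s: 2.7
position: [0.5987, 0.0932, 0.1001]
tool_rot: [-90.0, 0.0, -91.7]
force: [0.2, 1.1, -0.5]
grip_width: 0.035
time_s: 3.32
position: [0.5992, 0.0933, 0.1013]
tool_rot: [-89.9, 0.0, -91.6]
force: [-2.9, -1.1, 6.1]
grip_width: 0.0095
```

```bash
python3 -m creep '[{"dx":0,"dy":0,"dz":0,"rx":0,"ry":0,"rz":0,"claw":0.03},{"dx":0,"dy":0.006,"dz":0,"rx":0,"ry":0,"rz":0,"claw":0.03},{"dx":0,"dy":0.006,"dz":0,"rx":0,"ry":0,"rz":0,"claw":0.03},{"dx":0,"dy":0.006,"dz":0,"rx":0,"ry":0,"rz":0,"claw":0.0},{"dx":0,"dy":0.006,"dz":0,"rx":0,"ry":0,"rz":0,"claw":0.0},{"dx":0,"dy":0.006,"dz":0,"rx":0,"ry":0,"rz":0,"claw":0.0},{"dx":0,"dy":0.006,"dz":0,"rx":0,"ry":0,"rz":0,"claw":0.0},{"dx":0,"dy":0.006,"dz":0,"rx":0,"ry":0,"rz":0,"claw":0.0}]'
```

```text
time_s: 4.32
position: [0.5987, 0.0932, 0.0941]
tool_rot: [-90.0, 0.0, -91.7]
force: [1.2, 0.8, -2.2]
grip_width: 0.01
```

```bash
python3 -m creep '[{"dx":0,"dy":0,"dz":-0.005,"rx":0,"ry":0,"rz":0,"claw":0},{"dx":0,"dy":0,"dz":-0.015,"rx":0,"ry":0,"rz":0,"claw":0},{"dx":0,"dy":0,"dz":-0.03,"rx":0,"ry":0,"rz":0,"claw":0},{"dx":0,"dy":0,"dz":-0.045,"rx":0,"ry":0,"rz":0,"claw":0},{"dx":0,"dy":0,"dz":-0.06,"rx":0,"ry":0,"rz":0,"claw":0},{"dx":0,"dy":0,"dz":-0.075,"rx":0,"ry":0,"rz":0,"claw":0},{"dx":0,"dy":0,"dz":-0.09,"rx":0,"ry":0,"rz":0,"claw":0},{"dx":0,"dy":0,"dz":-0.105,"rx":0,"ry":0,"rz":0,"claw":0},{"dx":0,"dy":0,"dz":-0.12,"rx":0,"ry":0,"rz":0,"claw":0},{"dx":0,"dy":0,"dz":-0.135,"rx":0,"ry":0,"rz":0,"claw":0},{"dx":0,"dy":0,"dz":-0.145,"rx":0,"ry":0,"rz":0,"claw":0},{"dx":0,"dy":0,"dz":-0.15,"rx":0,"ry":0,"rz":0,"claw":0},{"dx":0,"dy":0,"dz":-0.15,"rx":0,"ry":0,"rz":0,"claw":0}]'
python3 -m creep '[{"dx":0,"dy":0,"dz":0,"rx":0,"ry":0,"rz":0,"claw":0.03},{"dx":0,"dy":0,"dz":0,"rx":0,"ry":0,"rz":0,"claw":0.03},{"dx":0,"dy":0,"dz":0,"rx":0,"ry":0,"rz":0,"claw":0.03},{"dx":0,"dy":-0.05,"dz":0,"rx":0,"ry":0,"rz":0,"claw":0.03},{"dx":0,"dy":-0.1,"dz":0,"rx":0,"ry":0,"rz":0,"claw":0.03},{"dx":0,"dy":-0.16,"dz":0,"rx":0,"ry":0,"rz":0,"claw":0.03},{"dx":0.09,"dy":-0.16,"dz":-0.05,"rx":0,"ry":0,"rz":0,"claw":0.085},{"dx":0.15,"dy":-0.16,"dz":-0.05,"rx":0,"ry":0,"rz":0,"claw":0.085},{"dx":0.2,"dy":-0.16,"dz":-0.05,"rx":0,"ry":0,"rz":0,"claw":0.085},{"dx":0.2,"dy":-0.16,"dz":-0.05,"rx":0,"ry":0,"rz":0,"claw":0.085},{"dx":0.2,"dy":-0.16,"dz":-0.05,"rx":0,"ry":0,"rz":0,"claw":0.085}]'
python3 - <<'E'
from h import *
for n in("scene","top"):
    p,d=arm.snapshot(n);cv2.imwrite(f"pics/{n}2.png",p);np.save(f"pics/{n}2.npy",d)
E
```

```text
time_s: 5.95
position: [0.4473, 0.0956, 0.0941]
tool_rot: [-90.1, -0.2, -91.7]
force: [-1.8, -10.8, 0.2]
grip_width: 0.0103
time_s: 7.32
position: [0.3928, -0.1019, 0.2543]
tool_rot: [-90.0, 0.0, -91.8]
force: [0.6, 0.4, 0.0]
grip_width: 0.0846
```

View pics/top2.png

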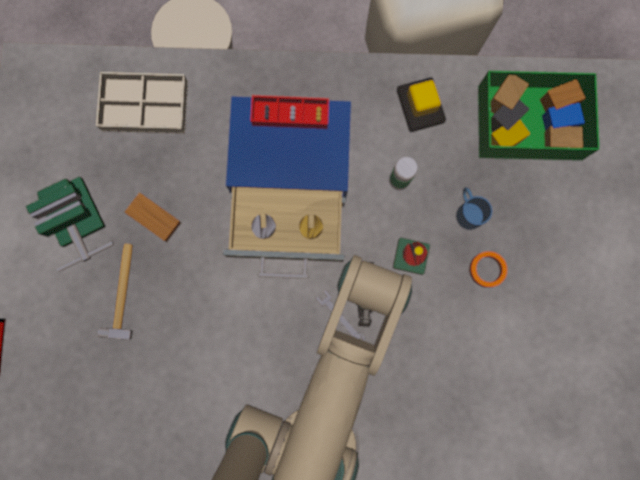

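View pics/scene2.png

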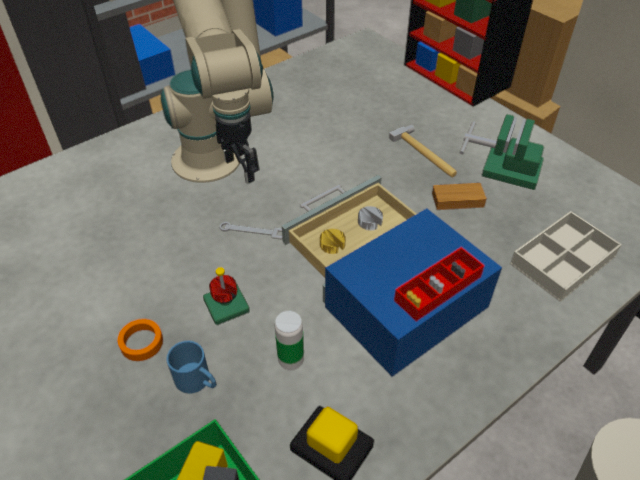

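The drawer is open. Brass is at top (311,227) and scene (332,240), steel at top (263,225), both mouths towards the cabinet. Next I'm measuring the brass position and slot angle.

```bash
python3 - <<'E'
from h import *
out=[];cen=(.565,.025)
for n in("scene","top"):
    im=cv2.imread(f"pics/{n}2.png");d=np.load(f"pics/{n}2.npy")
    Q=cloud(n,d).reshape(-1,3)
    hsv=cv2.cvtColor(im,cv2.COLOR_BGR2HSV).reshape(-1,3)
    m=(abs(Q[:,0]-cen[0])<.05)&(abs(Q[:,1]-cen[1])<.05)&(Q[:,2]>.107)&(Q[:,2]<.125)
    print(n,m.sum(),np.median(Q[m],0),cv2.minEnclosingCircle(Q[m][:,:2].astype(np.float32)))
    m=(abs(Q[:,0]-cen[0])<.07)&(abs(Q[:,1]-cen[1])<.09)&(Q[:,2]>.08)&(Q[:,2]<.097);print("floor z",np.median(Q[m],0))
    N=400;g=np.linspace(.06,-.06,N)
    X,Y=np.meshgrid(g,g,indexing="ij")
    uv=proj(n,np.stack([X+cen[0],Y+cen[1],np.full_like(X,.112)],-1)).reshape(N,N,2).astype(np.float32)
    o=cv2.remap(im,uv[...,0],uv[...,1],cv2.INTER_CUBIC)
    for k in range(0,400,50): cv2.line(o,(k,0),(k,5),(0,0,255),1);cv2.line(o,(0,k),(5,k),(0,0,255),1)
    out.append(o)
cv2.imwrite("pics/rectb.png",np.hstack(out))
E
```

```text
scene 361 [0.57815601 0.02895003 0.11100763] ((0.5572648644447327, 0.03287644684314728), 0.05784149467945099)
floor z [0.57202022 0.03731093 0.08764177]
top 356 [0.57765098 0.02981886 0.11248942] ((0.5814962387084961, 0.02977655455470085), 0.03213484212756157)
floor z [0.57378794 0.03980121 0.08808977]
```

View pics/rectb.png

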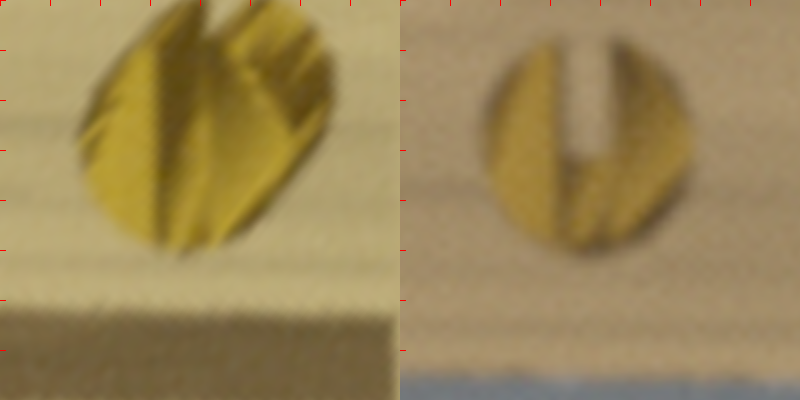

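```bash
python3 -c "
from h import *
go([.5815,.0293,.20],0.5)"
```

```text
shift [-0.1351  0.0544  0.1845] rot [-3.000e-02 -9.215e+01 -2.000e-02] dist 0.235
```

```bash
python3 -m creep '[{"dx":-0.135,"dy":0.054,"dz":0.1845,"rx":0,"ry":-92,"rz":0,"claw":0.085},{"dx":-0.135,"dy":0.054,"dz":0.1845,"rx":0,"ry":-92,"rz":0,"claw":0.085},{"dx":-0.135,"dy":0.054,"dz":0.1845,"rx":0,"ry":-92,"rz":0,"claw":0.085},{"dx":-0.135,"dy":0.054,"dz":0.1845,"rx":0,"ry":-92,"rz":0,"claw":0.085},{"dx":-0.135,"dy":0.054,"dz":0.1845,"rx":0,"ry":-92,"rz":0,"claw":0.085},{"dx":-0.135,"dy":0.054,"dz":0.1845,"rx":0,"ry":-92,"rz":0,"claw":0.085},{"dx":-0.135,"dy":0.054,"dz":0.1845,"rx":0,"ry":-92,"rz":0,"claw":0.085},{"dx":-0.135,"dy":0.054,"dz":0.1845,"rx":0,"ry":-92,"rz":0,"claw":0.085},{"dx":-0.135,"dy":0.054,"dz":0.1845,"rx":0,"ry":-92,"rz":0,"claw":0.085},{"dx":-0.135,"dy":0.054,"dz":0.1845,"rx":0,"ry":-92,"rz":0,"claw":0.085},{"dx":-0.135,"dy":0.054,"dz":0.1845,"rx":0,"ry":-92,"rz":0,"claw":0.085},{"dx":-0.135,"dy":0.054,"dz":0.1845,"rx":0,"ry":-92,"rz":0,"claw":0.085}]'
python3 - <<'E'
from h import *
go([.5815,.0293,.09],0.5)
p,d=arm.snapshot("scene");crop(p,250,130,200,150,4,"s3.png")
E
```

```text
time_s: 8.93
position: [0.5814, 0.0291, 0.2003]
tool_rot: [-90.0, 0.0, 0.3]
force: [0.3, 0.4, 1.1]
grip_width: 0.0849
shift [1.000e-04 1.103e-01 2.000e-04] rot [-0.01 -0.19 -0.  ] dist 0.11
```

View pics/s3.png

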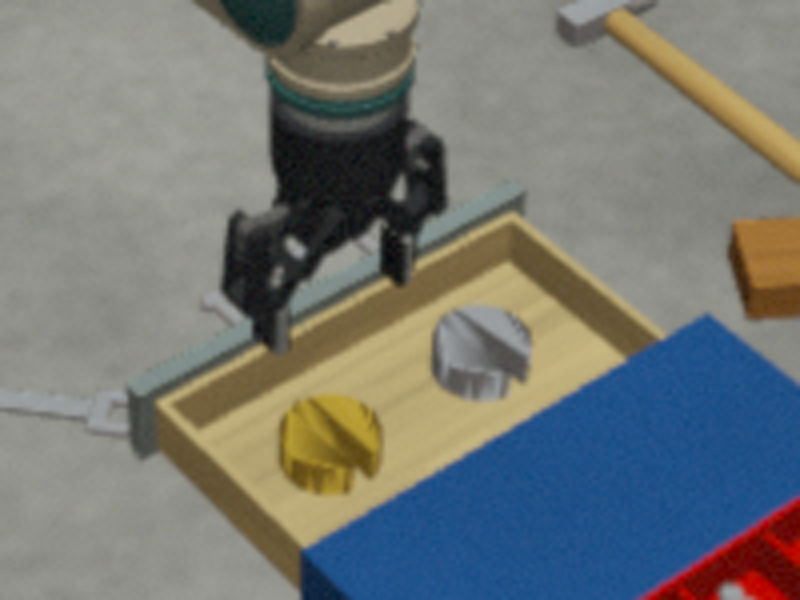

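The open fingers (tips at crop 272,348 and 398,282) are above the brass weight (330,440). I'm descending.

```bash
python3 -m creep '[{"dx":0,"dy":0.04,"dz":0,"rx":0,"ry":0,"rz":0,"claw":0.085},{"dx":0,"dy":0.07,"dz":0,"rx":0,"ry":0,"rz":0,"claw":0.085},{"dx":0,"dy":0.09,"dz":0,"rx":0,"ry":0,"rz":0,"claw":0.085},{"dx":0,"dy":0.1,"dz":0,"rx":0,"ry":0,"rz":0,"claw":0.085},{"dx":0,"dy":0.106,"dz":0,"rx":0,"ry":0,"rz":0,"claw":0.085},{"dx":0,"dy":0.11,"dz":0,"rx":0,"ry":0,"rz":0,"claw":0.085},{"dx":0,"dy":0.11,"dz":0,"rx":0,"ry":0,"rz":0,"claw":0.085}]'
python3 - <<'E'
from h import *
p,d=arm.snapshot("scene");crop(p,290,170,100,75,8,"s4.png")
E
```

```text
time_s: 9.85
position: [0.5816, 0.0287, 0.0906]
tool_rot: [-90.0, -0.0, 0.3]
force: [-0.5, -0.8, -0.4]
grip_width: 0.0851
```

View pics/s4.png

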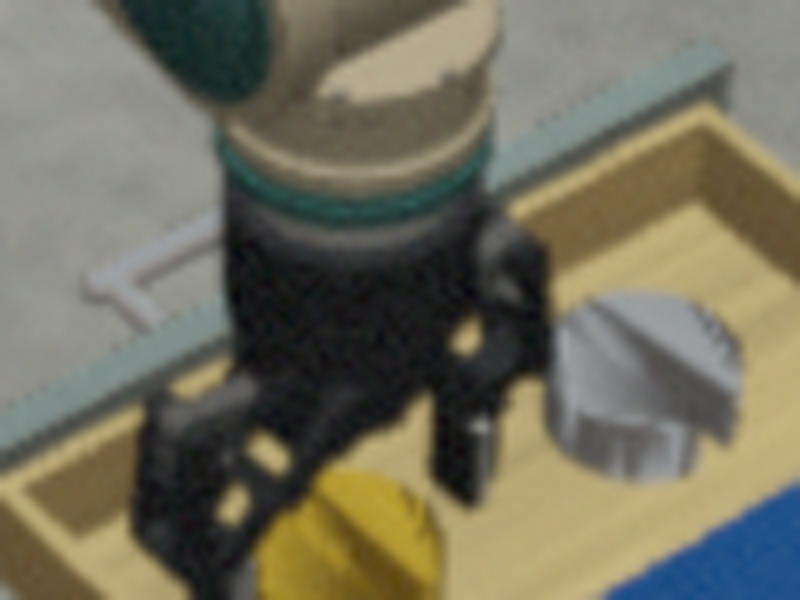

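The fingers straddle the brass disc with clearance, and steel is clear at (645,385). I'm closing and then lifting a little.

```bash
python3 -m creep '[{"dx":0,"dy":0,"dz":0,"rx":0,"ry":0,"rz":0,"claw":0.03},{"dx":0,"dy":0,"dz":0,"rx":0,"ry":0,"rz":0,"claw":0.03},{"dx":0,"dy":0,"dz":0,"rx":0,"ry":0,"rz":0,"claw":0.03},{"dx":0,"dy":0,"dz":0,"rx":0,"ry":0,"rz":0,"claw":0.03},{"dx":0,"dy":0,"dz":0,"rx":0,"ry":0,"rz":0,"claw":0.03}]'
python3 -m creep '[{"dx":0,"dy":-0.01,"dz":0,"rx":0,"ry":0,"rz":0,"claw":0.03},{"dx":0,"dy":-0.03,"dz":0,"rx":0,"ry":0,"rz":0,"claw":0.03},{"dx":0,"dy":-0.06,"dz":0,"rx":0,"ry":0,"rz":0,"claw":0.03},{"dx":0,"dy":-0.09,"dz":0,"rx":0,"ry":0,"rz":0,"claw":0.03},{"dx":0,"dy":-0.12,"dz":0,"rx":0,"ry":0,"rz":0,"claw":0.03},{"dx":0,"dy":-0.14,"dz":0,"rx":0,"ry":0,"rz":0,"claw":0.03},{"dx":0,"dy":-0.14,"dz":0,"rx":0,"ry":0,"rz":0,"claw":0.03}]'
python3 - <<'E'
from h import *
st()
p,d=arm.snapshot("scene");crop(p,250,110,160,120,5,"s5.png");np.save("pics/s5.npy",d);cv2.imwrite("pics/s5full.png",p)
go([.5205,-.142,.23],-90)
E
```

```text
time_s: 10.52
position: [0.582, 0.0286, 0.0914]
tool_rot: [-90.0, -0.1, 0.3]
force: [-0.7, -1.3, 6.7]
grip_width: 0.0622
time_s: 11.4
position: [0.5817, 0.0288, 0.2313]
tool_rot: [-90.0, -0.1, 0.3]
force: [-0.9, 0.1, -5.3]
grip_width: 0.0617
time_s 11.4
joint_pos [-8.07100e-01  1.22313e+01  7.01586e+01  1.02000e-02  9.75044e+01
 -9.11552e+01]
position [0.5817 0.0288 0.2313]
tool_rot [-89.992   -0.1059   0.3495]
force [-0.9497  0.1251 -5.339 ]
moment [ 0.0311 -0.0353  0.0438]
grip_width 0.0617
shift [-0.0617 -0.0003 -0.1704] rot [ 3.000e-02  9.035e+01 -4.000e-02] dist 0.181
```

View pics/s5.png

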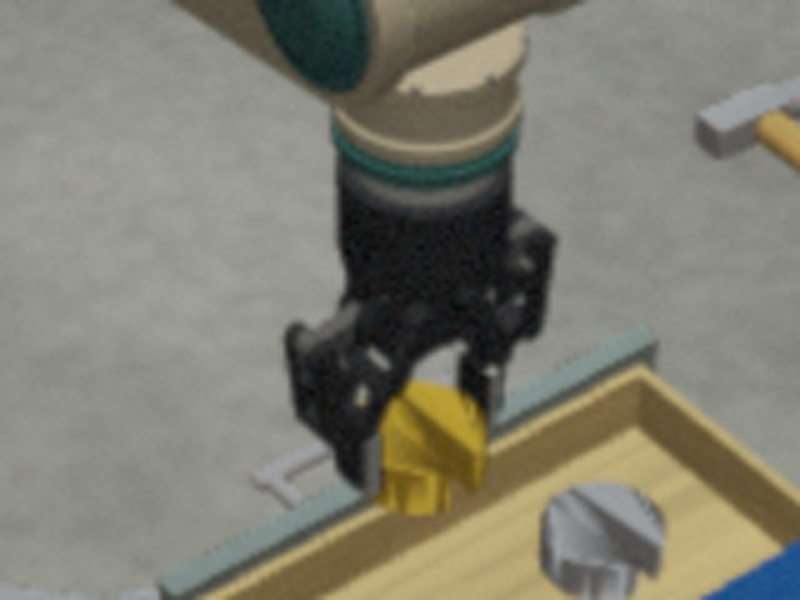

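Brass is held between the fingers (crop 430,450), level, with its slot mouth facing the cabinet. The force reading agrees with about 0.55 kg. I'm moving it to the +y side of the hanger.

```bash
python3 -m creep '[{"dx":-0.0615,"dy":0,"dz":-0.17,"rx":0,"ry":30,"rz":0,"claw":0.03},{"dx":-0.0615,"dy":0,"dz":-0.17,"rx":0,"ry":90.3,"rz":0,"claw":0.03},{"dx":-0.0615,"dy":0,"dz":-0.17,"rx":0,"ry":90.3,"rz":0,"claw":0.03},{"dx":-0.0615,"dy":0,"dz":-0.17,"rx":0,"ry":90.3,"rz":0,"claw":0.03},{"dx":-0.0615,"dy":0,"dz":-0.17,"rx":0,"ry":90.3,"rz":0,"claw":0.03},{"dx":-0.0615,"dy":0,"dz":-0.17,"rx":0,"ry":90.3,"rz":0,"claw":0.03},{"dx":-0.0615,"dy":0,"dz":-0.17,"rx":0,"ry":90.3,"rz":0,"claw":0.03},{"dx":-0.0615,"dy":0,"dz":-0.17,"rx":0,"ry":90.3,"rz":0,"claw":0.03},{"dx":-0.0615,"dy":0,"dz":-0.17,"rx":0,"ry":90.3,"rz":0,"claw":0.03},{"dx":-0.0615,"dy":0,"dz":-0.17,"rx":0,"ry":90.3,"rz":0,"claw":0.03},{"dx":-0.0615,"dy":0,"dz":-0.17,"rx":0,"ry":90.3,"rz":0,"claw":0.03},{"dx":-0.0615,"dy":0,"dz":-0.17,"rx":0,"ry":90.3,"rz":0,"claw":0.03}]'
python3 - <<'E'
from h import *
st()
for n in("scene","top"):
    p,d=arm.snapshot(n);np.save(f"pics/{n}6.npy",d);cv2.imwrite(f"pics/{n}6.png",p)
    if n=="scene":crop(p,160,190,160,120,5,"s6.png")
go([.5205,-.152,.097],-90)
E
```

```text
time_s: 12.95
position: [0.5208, -0.1416, 0.2299]
tool_rot: [-90.0, 0.0, -89.9]
force: [0.2, 0.3, -4.9]
grip_width: 0.0622
time_s 12.95
joint_pos [-1.91389e+01  5.42760e+00  7.78581e+01  6.10000e-03  9.67556e+01
 -1.92308e+01]
position [ 0.5208 -0.1416  0.2299]
tool_rot [-9.00369e+01  1.93000e-02 -8.99073e+01]
force [ 0.2485  0.3089 -4.9108]
moment [-0.0198  0.0156 -0.0355]
grip_width 0.0622
shift [ 0.0104  0.1332 -0.0004] rot [ 0.01  0.08 -0.01] dist 0.134
```

View pics/s6.png

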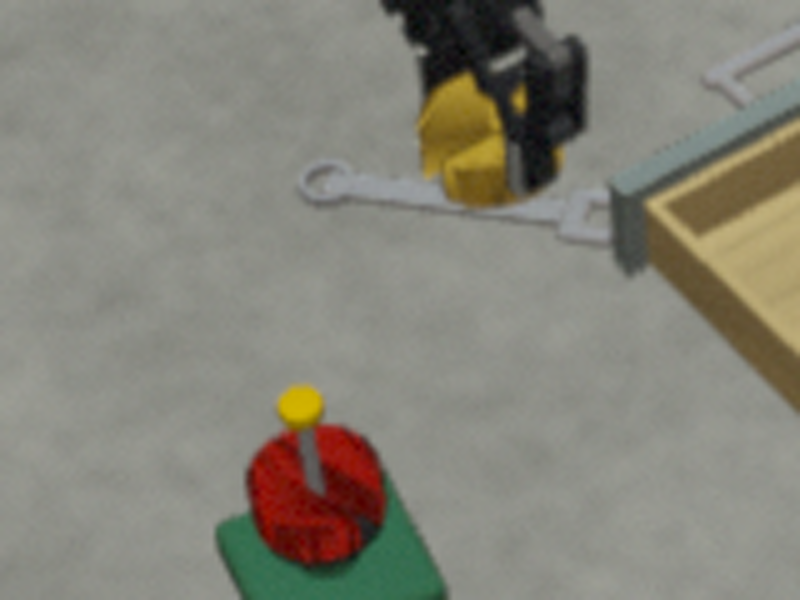

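Brass is at crop (485,140) with its mouth facing the hanger at (315,490). I'll check its held height with the depth data.

```bash
python3 - <<'E'
from h import *
im=cv2.imread("pics/scene6.png");Q=cloud("scene",np.load("pics/scene6.npy"))
hsv=cv2.cvtColor(im,cv2.COLOR_BGR2HSV)
m=(hsv[...,0]>18)&(hsv[...,0]<30)&(hsv[...,1]>120)&(hsv[...,2]>60)
m[:, :240]=0;m[:,:]&=(np.linalg.norm(Q-[.52,-.14,.24],axis=-1)<.07)
q=Q[m];print(len(q),np.percentile(q,[1,5,25,50,75,95,99],axis=0).round(4))
# top face plane: z above 0.245
t=q[q[:,2]>np.percentile(q[:,2],60)];A=np.c_[t[:,:2]-t[:,:2].mean(0),np.ones(len(t))]
print(len(t),np.linalg.lstsq(A,t[:,2],rcond=None)[0])
E
```

```text
376 [[ 0.4897 -0.1698  0.2285]
 [ 0.4932 -0.1678  0.2321]
 [ 0.5107 -0.1612  0.2405]
 [ 0.5166 -0.1529  0.2475]
 [ 0.5387 -0.1432  0.2499]
 [ 0.5501 -0.1322  0.2531]
 [ 0.5555 -0.1196  0.2974]]
150 [0.32924366 0.14289855 0.25405842]
```

```bash
python3 -m creep '[{"dx":0.0104,"dy":0.04,"dz":-0.0004,"rx":0,"ry":0,"rz":0,"claw":0.03},{"dx":0.0104,"dy":0.08,"dz":-0.0004,"rx":0,"ry":0,"rz":0,"claw":0.03},{"dx":0.0104,"dy":0.11,"dz":-0.0004,"rx":0,"ry":0,"rz":0,"claw":0.03},{"dx":0.0104,"dy":0.125,"dz":-0.0004,"rx":0,"ry":0,"rz":0,"claw":0.03},{"dx":0.0104,"dy":0.133,"dz":-0.0004,"rx":0,"ry":0,"rz":0,"claw":0.03},{"dx":0.0104,"dy":0.133,"dz":-0.0004,"rx":0,"ry":0,"rz":0,"claw":0.03},{"dx":0.0104,"dy":0.133,"dz":-0.0004,"rx":0,"ry":0,"rz":0,"claw":0.03}]'
python3 - <<'E'
from h import *
p,d=arm.snapshot("scene");crop(p,180,210,120,90,6,"s7.png")
p,d=arm.snapshot("top");crop(p,330,200,120,90,6,"t7.png")
go([.5205,-.252,.097],-90)
E
```

```text
time_s: 13.92
position: [0.5212, -0.1523, 0.0986]
tool_rot: [-89.9, -0.0, -89.9]
force: [0.4, 0.5, -4.6]
grip_width: 0.0619
shift [ 0.0997  0.0014 -0.0006] rot [-0.1   0.05  0.03] dist 0.1
```

View pics/s7.png

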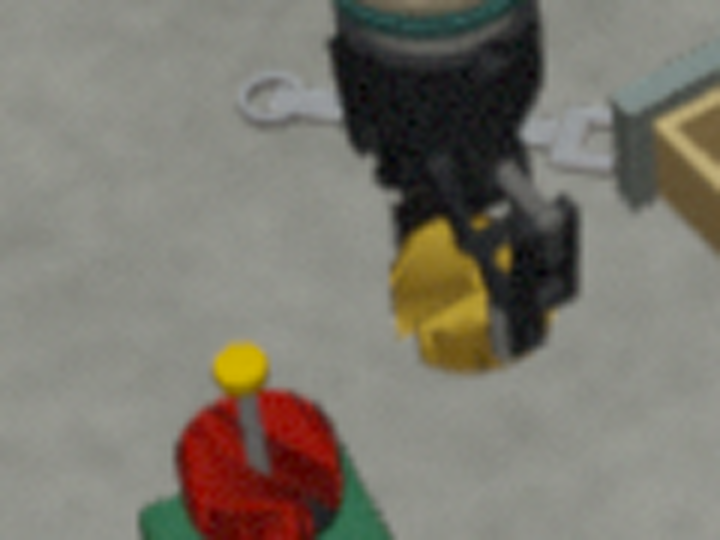

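View pics/t7.png

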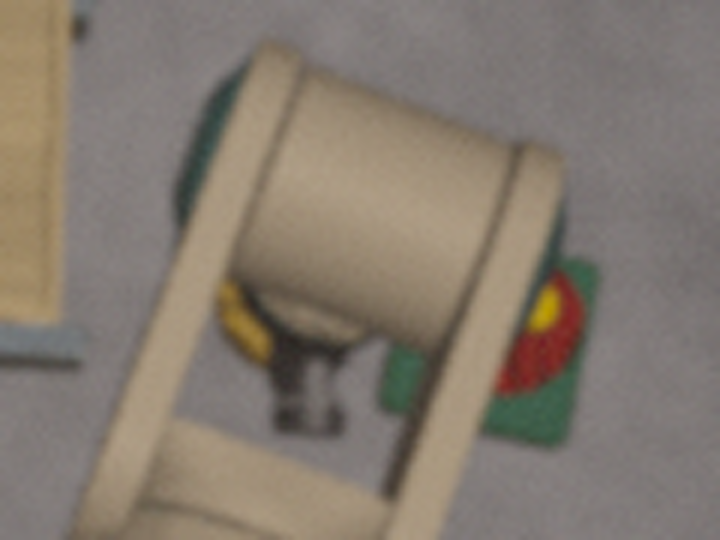

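Brass (scene crop 455,300) is lined up with the stem (255,430), between the red top and the knob in height. The wrist hides the top view. I'm sliding in slowly.

```bash
python3 -m creep '[{"dx":0.02,"dy":0.001,"dz":-0.0006,"rx":0,"ry":0,"rz":0,"claw":0.03},{"dx":0.04,"dy":0.001,"dz":-0.0006,"rx":0,"ry":0,"rz":0,"claw":0.03},{"dx":0.055,"dy":0.001,"dz":-0.0006,"rx":0,"ry":0,"rz":0,"claw":0.03},{"dx":0.06,"dy":0.001,"dz":-0.0006,"rx":0,"ry":0,"rz":0,"claw":0.03},{"dx":0.066,"dy":0.001,"dz":-0.0006,"rx":0,"ry":0,"rz":0,"claw":0.03},{"dx":0.072,"dy":0.001,"dz":-0.0006,"rx":0,"ry":0,"rz":0,"claw":0.03},{"dx":0.078,"dy":0.001,"dz":-0.0006,"rx":0,"ry":0,"rz":0,"claw":0.03},{"dx":0.078,"dy":0.001,"dz":-0.0006,"rx":0,"ry":0,"rz":0,"claw":0.03}]'
python3 - <<'E'
from h import *
p,d=arm.snapshot("scene");crop(p,180,230,100,75,8,"s8.png")
E
```

```text
time_s: 15.02
position: [0.52, -0.2303, 0.0963]
tool_rot: [-90.0, 0.0, -90.0]
force: [-0.0, 0.9, -5.2]
grip_width: 0.0618
```

View pics/s8.png

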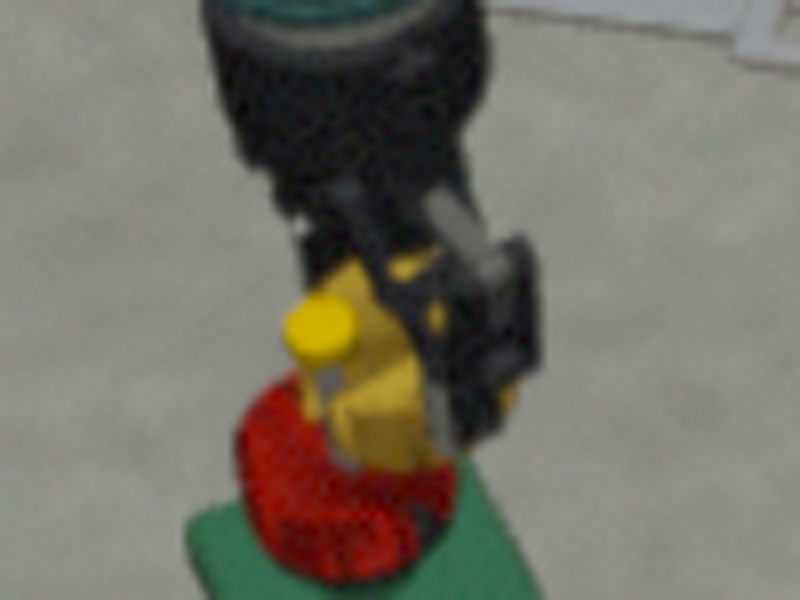

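The stem (crop 335,440) is in the slot with no contact force. I'm pushing the rest of the way home.

```bash
python3 -m creep '[{"dx":0.006,"dy":0,"dz":0.0004,"rx":0,"ry":0,"rz":0,"claw":0.03},{"dx":0.012,"dy":0,"dz":0.0004,"rx":0,"ry":0,"rz":0,"claw":0.03},{"dx":0.017,"dy":0,"dz":0.0004,"rx":0,"ry":0,"rz":0,"claw":0.03},{"dx":0.02,"dy":0,"dz":0.0004,"rx":0,"ry":0,"rz":0,"claw":0.03},{"dx":0.022,"dy":0,"dz":0.0004,"rx":0,"ry":0,"rz":0,"claw":0.03},{"dx":0.022,"dy":0,"dz":0.0004,"rx":0,"ry":0,"rz":0,"claw":0.03}]'
python3 - <<'E'
from h import *
st()
p,d=arm.snapshot("scene");crop(p,180,230,100,75,8,"s9.png")
E
```

```text
time_s: 15.82
position: [0.5204, -0.2521, 0.0962]
tool_rot: [-90.0, 0.0, -90.0]
force: [-1.4, 0.3, -4.3]
grip_width: 0.0618
time_s 15.825
joint_pos [-2.95136e+01  1.62109e+01  8.11174e+01  5.30000e-03  8.26744e+01
 -2.95526e+01]
position [ 0.5204 -0.2521  0.0962]
tool_rot [-8.99998e+01  5.90000e-03 -8.99617e+01]
force [-1.3769  0.3456 -4.3304]
moment [-0.0189  0.0163 -0.0286]
grip_width 0.0618
```

View pics/s9.png

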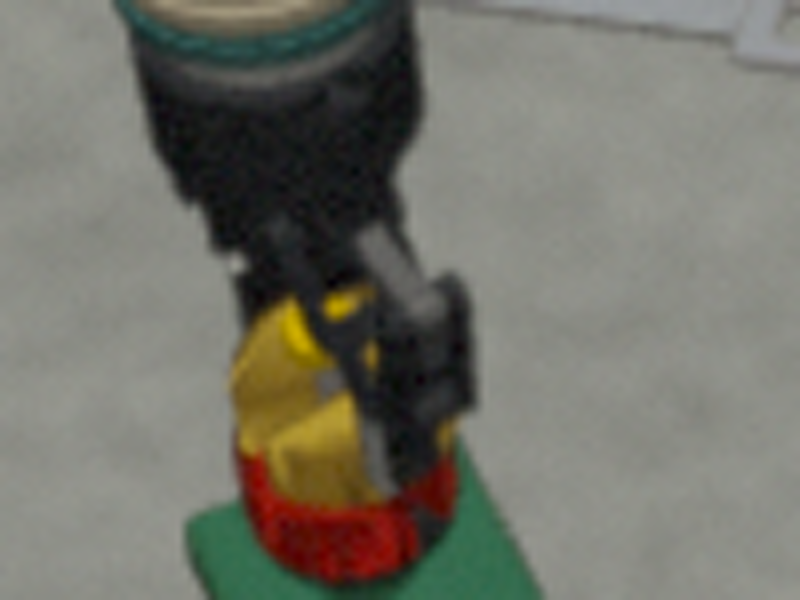

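Brass is over the red disc with the stem at the slot end (crop 330,385). I'm lowering in small steps and watching force.

```bash
python3 -m creep '[{"dx":0,"dy":0.003,"dz":0,"rx":0,"ry":0,"rz":0,"claw":0.03},{"dx":0,"dy":0.005,"dz":0,"rx":0,"ry":0,"rz":0,"claw":0.03},{"dx":0,"dy":0.007,"dz":0,"rx":0,"ry":0,"rz":0,"claw":0.03},{"dx":0,"dy":0.007,"dz":0,"rx":0,"ry":0,"rz":0,"claw":0.03}]'
python3 -m creep '[{"dx":0,"dy":0.001,"dz":0,"rx":0,"ry":0,"rz":0,"claw":0.03},{"dx":0,"dy":0.001,"dz":0,"rx":0,"ry":0,"rz":0,"claw":0.03},{"dx":0,"dy":0.001,"dz":0,"rx":0,"ry":0,"rz":0,"claw":0.03}]'
```

```text
time_s: 16.38
position: [0.5203, -0.252, 0.089]
tool_rot: [-90.0, 0.0, -90.0]
force: [0.1, 0.2, -5.7]
grip_width: 0.0622
time_s: 16.75
position: [0.5204, -0.2521, 0.0883]
tool_rot: [-90.0, 0.0, -90.0]
force: [0.7, -0.3, -5.5]
grip_width: 0.0618
```

```bash
python3 -m creep '[{"dx":0,"dy":0.001,"dz":0,"rx":0,"ry":0,"rz":0,"claw":0.03},{"dx":0,"dy":0.001,"dz":0,"rx":0,"ry":0,"rz":0,"claw":0.03},{"dx":0,"dy":0.001,"dz":0,"rx":0,"ry":0,"rz":0,"claw":0.03}]'
python3 -m creep '[{"dx":0,"dy":0.001,"dz":0,"rx":0,"ry":0,"rz":0,"claw":0.03},{"dx":0,"dy":0.001,"dz":0,"rx":0,"ry":0,"rz":0,"claw":0.03},{"dx":0,"dy":0.001,"dz":0,"rx":0,"ry":0,"rz":0,"claw":0.03}]'
```

```text
time_s: 17.12
position: [0.5205, -0.2521, 0.0875]
tool_rot: [-90.0, -0.0, -90.0]
force: [0.2, 0.5, -2.7]
grip_width: 0.0617
time_s: 17.5
position: [0.5205, -0.2521, 0.0874]
tool_rot: [-90.0, -0.0, -90.0]
force: [-4.9, 3.3, 5.2]
grip_width: 0.0619
```

It's touching down on red, with the weight carried. I'm opening and looking before retreating.

```bash
python3 -m creep '[{"dx":0,"dy":-0.001,"dz":0,"rx":0,"ry":0,"rz":0,"claw":0.065},{"dx":0,"dy":-0.001,"dz":0,"rx":0,"ry":0,"rz":0,"claw":0.07},{"dx":0,"dy":-0.001,"dz":0,"rx":0,"ry":0,"rz":0,"claw":0.085},{"dx":0,"dy":-0.001,"dz":0,"rx":0,"ry":0,"rz":0,"claw":0.085},{"dx":0,"dy":-0.001,"dz":0,"rx":0,"ry":0,"rz":0,"claw":0.085},{"dx":0,"dy":-0.001,"dz":0,"rx":0,"ry":0,"rz":0,"claw":0.085}]'
python3 - <<'E'
from h import *
p,d=arm.snapshot("scene");crop(p,180,230,100,75,8,"s10.png")
E
```

```text
time_s: 18.25
position: [0.5204, -0.2521, 0.0873]
tool_rot: [-90.0, 0.0, -90.0]
force: [-0.8, 0.1, 0.2]
grip_width: 0.0849
```

View pics/s10.png

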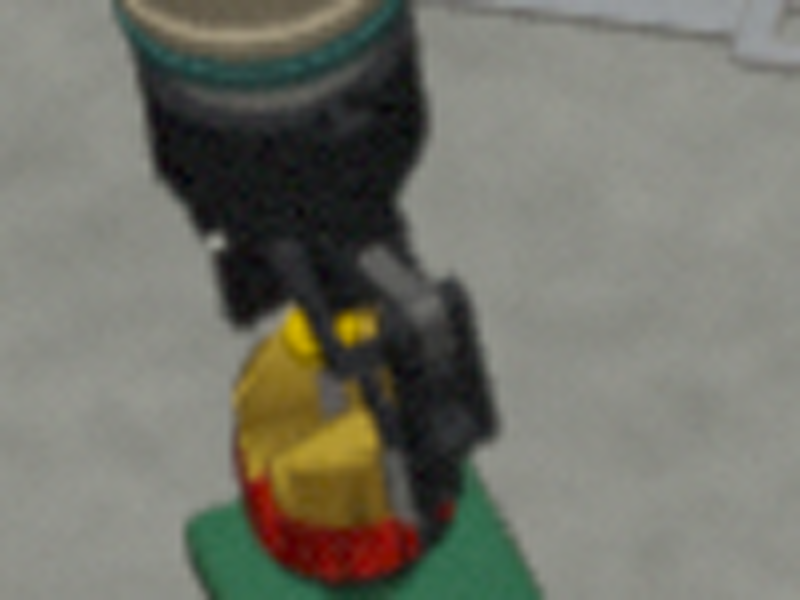

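The disc sits level on the red weight (crop 310,440) and the jaws are clear. I'm retreating straight up, then back.

```bash
python3 -m creep '[{"dx":0,"dy":-0.01,"dz":0,"rx":0,"ry":0,"rz":0,"claw":0.085},{"dx":0,"dy":-0.03,"dz":0,"rx":0,"ry":0,"rz":0,"claw":0.085},{"dx":0,"dy":-0.06,"dz":0,"rx":0,"ry":0,"rz":0,"claw":0.085},{"dx":0,"dy":-0.1,"dz":0,"rx":0,"ry":0,"rz":0,"claw":0.085},{"dx":0,"dy":-0.15,"dz":0,"rx":0,"ry":0,"rz":0,"claw":0.085},{"dx":0,"dy":-0.18,"dz":0,"rx":0,"ry":0,"rz":0,"claw":0.085},{"dx":-0.15,"dy":-0.18,"dz":-0.12,"rx":0,"ry":0,"rz":0,"claw":0.085},{"dx":-0.2,"dy":-0.18,"dz":-0.12,"rx":0,"ry":0,"rz":0,"claw":0.085},{"dx":-0.24,"dy":-0.18,"dz":-0.12,"rx":0,"ry":0,"rz":0,"claw":0.085},{"dx":-0.24,"dy":-0.18,"dz":-0.12,"rx":0,"ry":0,"rz":0,"claw":0.085},{"dx":-0.24,"dy":-0.18,"dz":-0.12,"rx":0,"ry":0,"rz":0,"claw":0.085},{"dx":-0.24,"dy":-0.18,"dz":-0.12,"rx":0,"ry":0,"rz":0,"claw":0.085}]'
python3 - <<'E'
from h import *
out=[]
for n in("scene","top"):
    im,d=arm.snapshot(n);cv2.imwrite(f"pics/{n}11.png",im)
    Q=cloud(n,d).reshape(-1,3)
    r=np.hypot(Q[:,0]-.5205,Q[:,1]+.252)
    m=(r<.05)&(abs(Q[:,2]-.108)<.006);q=Q[m]
    print(n,m.sum(),np.median(q,0),cv2.minEnclosingCircle(q[:,:2].astype(np.float32)))
    A=np.c_[q[:,:2]-q[:,:2].mean(0),np.ones(len(q))];print("plane",np.linalg.lstsq(A,q[:,2],rcond=None)[0])
    N=380;g=np.linspace(.045,-.045,N);X,Y=np.meshgrid(g,g,indexing="ij")
    uv=proj(n,np.stack([X+.5205,Y-.252,np.full_like(X,.108)],-1)).reshape(N,N,2).astype(np.float32)
    o=cv2.remap(im,uv[...,0],uv[...,1],cv2.INTER_CUBIC);cv2.circle(o,(190,190),135,(255,255,255),1);out.append(o)
cv2.imwrite("pics/rect11.png",np.hstack(out))
a=cv2.imread("pics/scene11.png");crop(a,180,170,200,150,4,"s11.png")
st()
E
```

```text
time_s: 19.8
position: [0.4, -0.0113, 0.2684]
tool_rot: [-89.9, -0.0, -89.8]
force: [1.1, -0.3, -0.8]
grip_width: 0.0848
scene 378 [ 0.5282613  -0.25137409  0.10671114] ((0.5220230221748352, -0.24898123741149902), 0.0336998775601387)
plane [0.0164612  0.01044872 0.10675355]
top 341 [ 0.51924754 -0.24386833  0.10768445] ((0.5216795206069946, -0.24832913279533386), 0.03263220563530922)
plane [-0.00422633 -0.0134561   0.1079391 ]
time_s 19.9
joint_pos [-7.084500e+00 -1.795810e+01  9.519310e+01 -9.700000e-03  1.027111e+02
 -7.130400e+00]
position [ 0.4004 -0.0126  0.2678]
tool_rot [-8.99478e+01 -1.61000e-02 -8.99562e+01]
force [-0.1104  0.6752 -0.3403]
moment [-0.022  -0.0495  0.0123]
grip_width 0.0852
```

View pics/rect11.png

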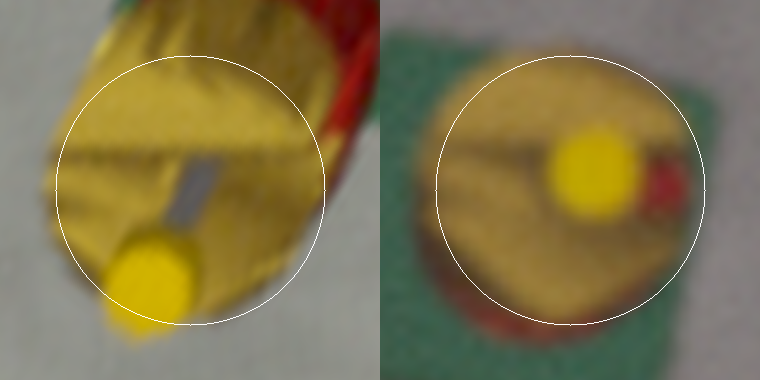

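View pics/s11.png

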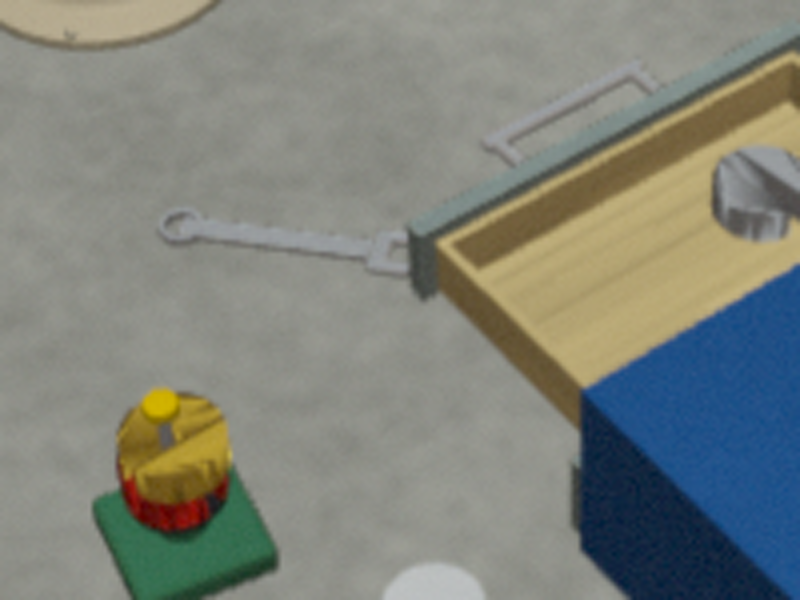

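View pics/top11.png

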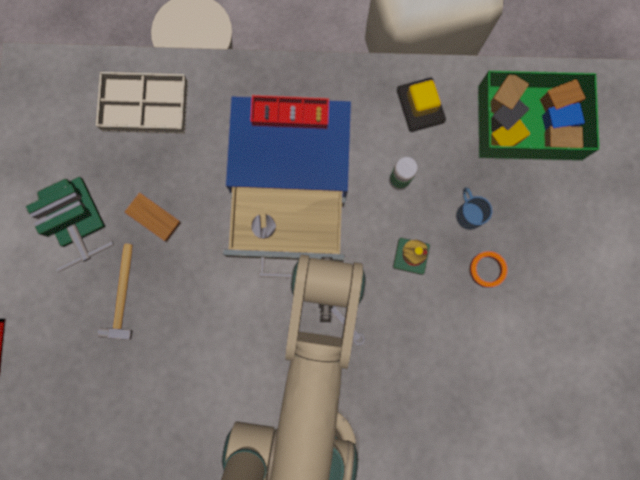

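Rectified views: brass is round and level, its mouth faces right (-y) at (690,185), and the stem is near the slot end. Steel is still in the drawer at top (263,225). I'll check the red disc against a projected overlay.

```bash
python3 - <<'E'
from h import *
out=[];a=np.linspace(0,2*np.pi,120)
for n,(x,y) in dict(scene=(190,250),top=(380,225)).items():
    im=cv2.imread(f"pics/{n}11.png")[y:y+75,x:x+65]
    im=cv2.resize(im,None,fx=6,fy=6,interpolation=cv2.INTER_CUBIC);raw=im.copy()
    for (cx,cy,z,c) in((.5205,-.252,.084,(255,255,255)),(.5205,-.252,.060,(255,255,0)),(.5218,-.2485,.108,(255,0,255))):
        p=proj(n,np.c_[cx+.032*np.cos(a),cy+.032*np.sin(a),np.full(120,z)])
        cv2.polylines(im,[((p-[x,y]+.5)*6).astype(int)],True,c,1)
    out+= [im]
cv2.imwrite("pics/ov.png",np.hstack(out))
E
```

```text
(no output)
```

View pics/ov.png

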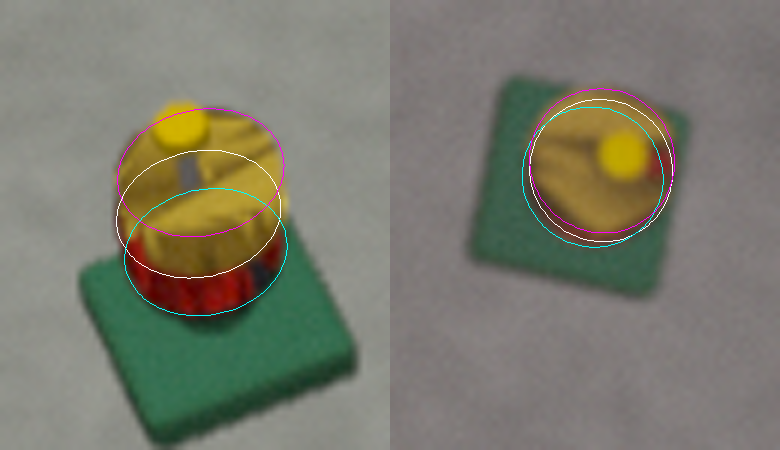

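The overlay agrees. The red rim and its notch (260,272) are where they were, and brass fits the circle at z = 0.108, about 3.5 mm from the stem axis. I'm handing in.

```bash
python3 -c "
from workcell import arm
print(arm.finish_job())"
```

```text
the job is handed in; nothing more can be done
None
```

I pulled the drawer open about 0.15 m by its handle and lifted out the brass weight. I slid it onto the stem from the +y side with its slot facing -y, lowered it onto the red weight, backed off and handed in at about 20 s. No verdict was reported.

**Brass weight:**
- **Position:** its centre is about 3.5 mm from the stem axis (limit 10 mm). The arm's own reading put it almost on the axis; that gap is within a few millimetres of camera and grasp error, so I left it rather than push again.
- **Height and level:** its top is at 0.107–0.108 m, where 0.108 m was expected. The tilt is under 0.02 rad.
- **Slot:** its mouth is roughly 108° from the red one. The red angle is a rough reading (5–24° between views), which still leaves well over the 60° needed.

**Red weight:** the projected outline and its visible notch match where they were before. I did not measure its tilt directly.

**Everything else:** the steel weight is still in the drawer. In the last pictures I saw no movement of the spray can, mug, tape or offcut. The arm partly hides the wrench in the top view, but the scene view shows it in place. The gripper ended open and in free space.

One move call was refused at the start because rows need all seven keys; nothing had moved. The first grip on the handle sat slightly high, so I re-gripped 6 mm lower before pulling.

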